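Check the spring catch of a tool case

ROBOT

A 6-joint arm with a two-finger parallel gripper is mounted at the origin on the work surface. World frame = base frame: x ahead of the robot, y to its left, z up, the work surface at z = 0. Lengths are in m, angles in rad, forces in N, time in s.
With the tool pointing down it reaches from about 0.35 to 0.775 m from the base axis. Payload 5.5 kg.
Tool frame: the origin (TCP) lies at the very end of the fingers, on their centre line; the grasp point (between the pads) lies 19 mm behind it; z points along the fingers, x is the direction in which the jaws open and shut, and the axes are right-handed (so a half turn about z gives the same grasp; the last joint's range is limited). The gripper opens to 85 mm and grips with 20 to 120 N. Pads are 22 mm wide; open, the fingers measure 114 mm over their backs; the gripper's body (76 mm by 85 mm) begins 54 mm behind the grasp point. The pads swing forward as they close: fully open they stand 13 mm farther back than shut.
Start: joints at [-1.247, 0.313, 0.046, 1.304, 0, 1.431], TCP at [0.257, -0.514, 0.231] pointing down, gripper open.
Joint ranges: [-2.76, 2.76], [-0.86, 1.69], [-1.03, 1.26], [-2.2, 2.34], [-1.47, 1.5], [-3.14, 3.14]. Speed limits (rad/s): [2.57, 2.57, 3.14, 3.14, 3.14, 3.14].

INTERFACE

Orientations are given as a unit quaternion [w, x, y, z].
In Python, from workcell import env gives the robot as it stands.
- The arm moves only by the shell command python3 -m inch 'ROWS' [FORCE]. ROWS is JSON, a list of rows, each a list of 7 numbers: the turn, a rotation vector about the tool's x, y, z each as a share of 8 degrees, from -1 to 1, then the shift along the tool's x, y, z each as a share of 0.05 m, from -1 to 1, then the closure, from 0 (fully open) to 1 (shut). A call has 1 to 12 rows; each row shifts and turns the commanded pose from where the row before left it, along the tool's axes as they then stand; what a row does not reach is not made up. A row lasts 1/10 s, in which the tool goes at most 50 mm and 8.59 degrees, less where a joint would pass 70% of its speed; a pose out of reach is approached as far as the arm can. A call with a number of a shift or a turn outside -1 to 1 is refused whole. A call with a gripper value outside its range is refused whole. The fingers move at their own pace and stop on an object; FORCE is the grip in N (left out, the last holds). Time passes only in rows, so rows that do not move let the fingers close. It gives the time, the measured TCP pose, the force and the opening at its end, in the units of the state.
- env.get_state(): the state, without advancing time (a new reading comes with each control period).
- env.read_camera(name): name is "side" or "top"; returns the picture (400x640x3 uint8, red, green, blue); there is no depth.
- env.calibration(name): a dict with "fx", "fy", "cx", "cy" (pixels), "rvec" (rotation vector, rad) and "tvec" (3), from world to camera coordinates, as OpenCV has them. Camera axes: x right, y down, z forward; pixel columns grow to the right and rows downward; lengths in m; the calibration is good to about 2 mm. A picture is of the moment at which its call begins. calibration takes no time and is no camera call.
- env.hand_in(): hands the job in, once; it reports no verdict.
The state is a dict: "clock": time; "joint_pos": joint angles; "qvel": joint speeds; "tau": joint torques, N m; "tcp_pos": TCP position; "orientation": TCP orientation; "wrist_force": force on the tool from outside, world axes, zero at the start; "ft_torque": the same for the moment, N m; "finger_gap": finger opening in m.
Only numpy, scipy, OpenCV 4.12 (cv2) and the standard library are available. Lean on these libraries where they do the work, as an engineer would, in place of code of your own. Each camera call takes 0.05 s, during which the arm holds its last target.

TASK

The woodwork room's plywood tool case stands ajar: press its lid down slowly on the round thumb pad until the spring catch clicks and the lid stays shut, feeling how much force it takes at the moment it gives way, and never pressing harder than 22 newtons. A good catch gives way between 6 and 12 newtons; then record the result by sliding the tab on the result board level with the short post if the catch was too weak, the middle post if it was within those limits, or the tall post if it was too stiff. Let go of everything at the end and leave the other things on the bench where they are.

Things in the scene. Friction and masses are not known exactly. Their poses are not given: they have to be found in the camera images.
- tool_case: Fixed plywood case, 190 mm deep (x) x 220 mm wide (y) x 75 mm high, without its lid. Origin: centre of its underside; x points from its front to its hinges at the back, z up. The lid, 10 mm thick, turns about the back top edge (x = +95 mm, z = 75 mm). With the lid shut the top of the thumb pad lies at x = -60, y = 0, z = 89.5 mm.
- thumb_pad (a point): Centre of the top face of the round steel thumb pad, 20 mm across and 4.5 mm proud of the lid's top, 155 mm from the hinge line and 42 mm behind the lid's front edge. It moves with the lid; the point's z is the lid's normal. The sprung nose of the catch is inside the case right below it.
- lid (a joint): Opening angle of the lid in rad: 0 shut (a hard stop), positive open (the front edge rises). It stays where it is left until pressed (below 1 N). From about 0.10 rad its roller rides on the catch: the force at the pad climbs over some 5 mm, is greatest near 0.06 rad, then drops sharply (the click); below about 0.03 rad the catch pulls the lid to 0 and holds it.
- catch (a point): Tip of the sprung nose of the catch, inside the case behind its front wall, right below the thumb pad, 53.5 mm above the bench. The release force is the greatest downward force needed at the pad. Each case has one of three springs that look alike: about 4 N, about 9 N or about 14 N (at most 17 N).
- result_board: Fixed wooden board, 120 mm (x, from -40 to +80 mm) x 230 mm (y) x 16 mm high. Origin: centre of the slot line on the underside; the slot runs along y at x = 0. Three wooden posts, 12 mm thick, stand at x = +58 mm: the short one (8 mm high) at y = -25 mm, the middle one (20 mm) at y = +20 mm, the tall one (32 mm) at y = +65 mm.
- marker (a joint): Position of the metal tab along the slot in m, growing to the board's +y, from 0 to 0.15; the tab's centre is at board y = value - 75 mm, so it is level with the short, middle and tall posts at 0.05, 0.095 and 0.14. It starts below 0.012, short of all posts. It takes about 2 N to slide and stays where it is left.
- marker_mid (a point): Centre of the tab, an upright metal block 18 mm (x) x 20 mm (y) x 36 mm high that stands on the board (its underside 16.5 mm and its top 52.5 mm above the bench). The point's axes are the board's.
- offcut_mid (a point): Bystander: centre of a loose wooden offcut, 90 x 60 x 35 mm.
- driver: Bystander: loose screwdriver, 200 mm long, grey handle 26 mm thick; origin on the bench under its middle.
- glue_mid (a point): Bystander: centre of a plain white glue bottle, 48 mm across, 120 mm high, standing.

How it is judged:
On the way:
1. the lid has clicked shut, with the tab not yet level with any post (value of joint lid below 0.02 rad and value of joint marker below 0.035 m), for 0.2 s.
At the end, for the whole second after the job is handed in: Lid latched shut (under 0.02 rad); tab at rest within 14 mm of level with the post for the spring inside: short if weak, middle if within 6 to 12 N, tall if stiff (told by the catch's hold on the shut lid: under 6, 6 to 11.5, over 11.5 N) (value of joint lid below 0.02 rad and velocity of joint marker between -0.01 and 0.01 m/s and ((contact force between tool_case and anything else below 6 N and value of joint marker between 0.036 and 0.064 m) or (contact force between tool_case and anything else between 6 and 11.5 N and value of joint marker between 0.081 and 0.109 m) or (contact force between tool_case and anything else above 11.5 N and value of joint marker above 0.126 m))); the robot touches nothing.
It fails at once if the lid or case is pressed harder than 22 N (contact force between tool_case and the fingers above 22 N or contact force between tool_case and the arm above 22 N).
It fails at once if another thing on the bench is moved more than 20 mm (distance of any of offcut_mid, driver, glue_mid from where it was at the start of the episode above 0.02 m).
It also fails if it takes over 58 s, if anything falls off the work surface, if the arm or the gripper's body presses on something with over 40 N, if the wrist force passes 120 N, or if a joint passes its speed limit or range.

## Working session

There is one attempt and no reset: what is moved stays moved. The work goes in short steps, Python scripts to look and compute and a shell command to move; the robot and the scene stay as the last step left them, time stands still between calls to the robot, and variables do not carry over. Pictures are saved under pics/ and viewed, and the job is handed in when it is done.

```bash
mkdir -p pics; ls; python3 - <<'E'
from workcell import env
import cv2
s=env.get_state()
for k,v in s.items(): print(k,v)
for n in("top","side"):
    im=env.read_camera(n); cv2.imwrite(f"pics/{n}0.png",im[:,:,::-1]); print(n,env.calibration(n))
E
```

```text
pics
clock 0.0
joint_pos [-1.24659471e+00  3.14029375e-01  4.49372823e-02  1.30358394e+00
  1.17807061e-05  1.43118565e+00]
qvel [ 0.00023272 -0.00026468  0.00011284  0.00195791  0.00041066 -0.00128263]
tau [ 7.53880540e-04 -4.80622816e+01  2.98535013e+01  1.93794578e-02
  2.16663159e-05 -6.22921107e-06]
tcp_pos [ 0.25705301 -0.51375707  0.23037533]
orientation [-6.05028672e-04  8.50693717e-01 -5.25660838e-01 -7.19234588e-04]
wrist_force [ 0.90227979 -0.24154988  0.35286394]
ft_torque [-0.03315084  0.00556072  0.03652302]
finger_gap 0.08537345278558063
top {'fx': 419.19258318659234, 'fy': 419.19258318659234, 'cx': 323.6677986594258, 'cy': 201.58822549575402, 'rvec': array([ 2.17377712, -2.20402144,  0.09699649]), 'tvec': array([-0.00436549,  0.63327996,  1.09636638])}
side {'fx': 501.392556336126, 'fy': 501.392556336126, 'cx': 327.757224431945, 'cy': 200.68672624158253, 'rvec': array([ 0.10900947, -2.74650438,  1.48843513]), 'tvec': array([0.61311798, 0.11348555, 1.51196423])}
```

View pics/top0.png

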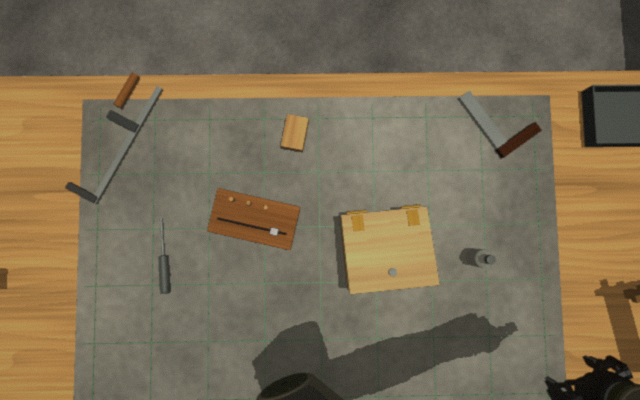

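View pics/side0.png

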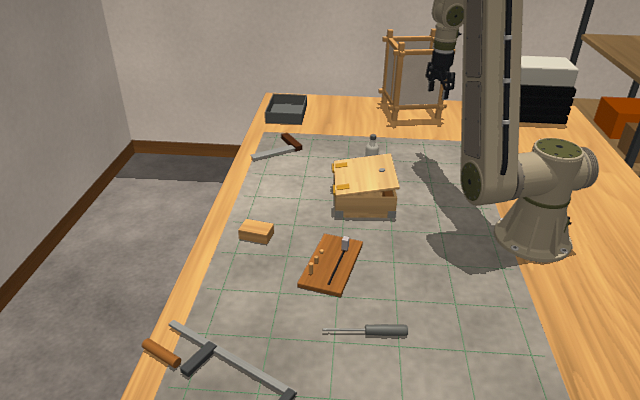

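The top view shows the pad near (392,272), the hinges at (358,221) and (413,216), the tab near (274,231), and the posts at (231–265, 198–207). The side view shows the tab at (345,243) and the pad at (381,170). Next I'll refine these with masks.

```bash
cat > h.py <<'E'
import numpy as np, cv2
from workcell import env
from scipy.spatial.transform import Rotation as R
C={n:env.calibration(n) for n in("top","side")}
def ray(n,p):
    c=C[n]; Rm=cv2.Rodrigues(np.array(c['rvec']))[0]; t=np.array(c['tvec'])
    d=Rm.T@np.array([(p[0]-c['cx'])/c['fx'],(p[1]-c['cy'])/c['fy'],1]); return -Rm.T@t,d/np.linalg.norm(d)
def onz(n,p,z):
    o,d=ray(n,p); return o+d*(z-o[2])/d[2]
def tri(pt,ps):
    A=np.zeros((3,3));b=np.zeros(3);L=[]
    for n,p in(("top",pt),("side",ps)):
        o,d=ray(n,p);M=np.eye(3)-np.outer(d,d);A+=M;b+=M@o;L.append((o,M))
    x=np.linalg.solve(A,b);return x,[np.linalg.norm(M@(x-o)) for o,M in L]
def proj(n,X):
    c=C[n];return cv2.projectPoints(np.array([X],float),c['rvec'],c['tvec'],np.array([[c['fx'],0,c['cx']],[0,c['fy'],c['cy']],[0,0,1]]),None)[0].ravel()
E
python3 - <<'E'
from h import *
t=cv2.imread("pics/top0.png");s=cv2.imread("pics/side0.png")
a=cv2.resize(t[180:300,200:450],None,fx=3.2,fy=3.2,interpolation=cv2.INTER_CUBIC)
b=cv2.resize(s[140:300,290:410],None,fx=3.6,fy=3.6,interpolation=cv2.INTER_CUBIC)
cv2.imwrite("pics/ta.png",a);cv2.imwrite("pics/sb.png",b)
def blobs(im,n,box,smax,vmin,vmax=255):
    x0,y0,x1,y1=box;h=cv2.cvtColor(im[y0:y1,x0:x1],cv2.COLOR_BGR2HSV)
    m=((h[...,1]<smax)&(h[...,2]>vmin)&(h[...,2]<=vmax)).astype(np.uint8)
    k,l,st,ce=cv2.connectedComponentsWithStats(m)
    for i in range(1,k):
        if st[i,4]>8: print(n,st[i]+[x0,y0,0,0,0],ce[i]+[x0,y0])
blobs(t,"tab top",(262,222,290,245),70,110)
blobs(t,"pad top",(375,255,410,290),70,60)
blobs(s,"tab side",(335,230,355,256),60,90)
blobs(s,"pad side",(370,160,390,180),80,60)
E
```

```text
tab top [270 228   9   7  53] [273.71698113 231.05660377]
pad top [389 268   8   8  47] [392.36170213 271.80851064]
tab side [335 230  20  20 220] [345.16363636 236.54090909]
pad side [379 168   6   4  21] [381.61904762 169.42857143]
```

View pics/ta.png

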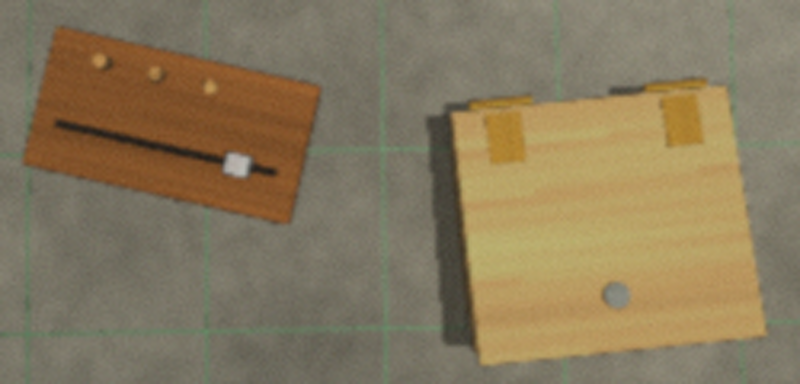

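View pics/sb.png

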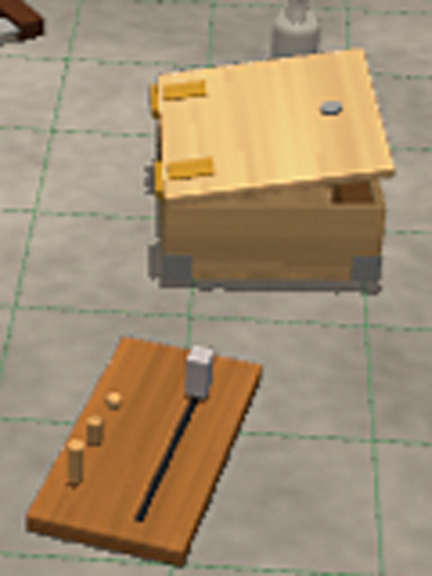

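```bash
python3 - <<'E'
from h import *
np.set_printoptions(precision=4,suppress=True)
pad,e=tri((392.1,271.8),(381.6,169.6));print("pad",pad,e)
T=lambda p:(p[0]/3.2+200-.35,p[1]/3.2+180-.35)
S=lambda p:(p[0]/3.6+290-.35,p[1]/3.6+140-.35)
B=np.array([onz("top",T(p),.016) for p in((56,27),(320,87),(290,223),(23,162))])
print(B); print("sides",[np.linalg.norm(B[i]-B[i-1]) for i in range(4)])
print("tab top z.0525",onz("top",(273.7,231.1),.0525), tri((273.7,231.1),S((201,354))))
# board y axis: from right (low y) to left
y=(B[0]-B[1]+B[3]-B[2]);y/=np.linalg.norm(y)
x=np.array([y[1],-y[0],0]); c=B.mean(0); o=c-.02*x; print("yaw x",np.degrees(np.arctan2(x[1],x[0])),"origin",o)
tb=onz("top",(273.7,231.1),.0525)-o; print("tab in board",tb@x,tb@y)
for p,h in(((210,87),.024),((155,73),.036),((101,61),.048)):
    q=onz("top",T(p),h)-o;print("post",q@x,q@y)
for p in((104,398),(94,418),(75,443)): print(onz("side",S(p),.03))
H=np.array([onz("top",T(p),.085) for p in((452,112),(727,87))]);print("hinge",H,np.linalg.norm(H[0]-H[1]),"yaw",np.degrees(np.arctan2(*(H[0]-H[1])[[1,0]]))-90)
yc=(H[0]-H[1]);yc/=np.linalg.norm(yc);xc=np.array([yc[1],-yc[0],0]);d=pad-H.mean(0);print("pad rel hinge",d@xc,d@yc,pad[2], "r", np.hypot(d@xc,pad[2]-.075))
E
```

```text
pad [ 0.4537 -0.1762  0.1118] [np.float64(0.0009545553490827159), np.float64(0.0009545553490826528)]
[[0.674  0.2728 0.016 ]
 [0.6205 0.0515 0.016 ]
 [0.5073 0.0776 0.016 ]
 [0.5612 0.2997 0.016 ]]
sides [np.float64(0.11601552441996552), np.float64(0.22765551713690427), np.float64(0.1161662877415905), np.float64(0.22848708083242356)]
tab top z.0525 [0.5562 0.1176 0.0525] (array([0.5568, 0.1178, 0.0509]), [np.float64(0.0006624960899567311), np.float64(0.0006624960899567116)])
yaw x -13.617777471171463 origin [0.5713 0.1801 0.016 ]
tab in board 1.0152371608380603e-05 -0.06429815306651743
post 0.05730799440994253 -0.02457539959846669
post 0.05809178094816267 0.020581545276466908
post 0.05744145848264142 0.06356603883918555
[0.6304 0.1534 0.03  ]
[0.636  0.1783 0.03  ]
[0.6475 0.2088 0.03  ]
hinge [[ 0.5949 -0.0553  0.085 ]
 [ 0.6117 -0.2734  0.085 ]] 0.21870961614547133 yaw 4.405464442238497
pad rel hinge -0.15011137746959244 -0.00037578311271304184 0.11184338729963658 r 0.1545666873343978
```

Every measurement agrees with the given sizes: the pad is 154.6 mm from the hinge, the board sides are about 116×228 mm, and the posts sit at -25, 20.6 and 63.6 mm. The tab value is about 0.0107 and the lid is open about 0.145 rad. Next I move above the pad with the fingers shut.

```bash
python3 -m inch '[[0,0,0,-0.357,-0.545,0,1],[0,0,0,-0.357,-0.545,0,1],[0,0,0,-0.357,-0.545,0,1],[0,0,0,-0.357,-0.545,0,1],[0,0,0,-0.357,-0.545,0,1],[0,0,0,-0.357,-0.545,0,1],[0,0,0,-0.357,-0.545,0,1],[0,0,0,-0.357,-0.545,0,1],[0,0,0,-0.357,-0.545,0,1],[0,0,0,-0.357,-0.545,0,1],[0,0,0,-0.357,-0.545,0,1],[0,0,0,-0.357,-0.545,0,1]]' 40
python3 -m inch '[[0,0,0.925,0,0,0,1],[0,0,0.925,0,0,0,1],[0,0,0.925,0,0,0,1],[0,0,0,0,0,0,1],[0,0,0,0,0,0,1]]'
cat >> h.py <<'E'
np.set_printoptions(precision=4,suppress=True)
def go(tx,ty,tz=None,ang=None):
    s=env.get_state();p=np.array(s['tcp_pos']);q=s['orientation'];r=R.from_quat([q[1],q[2],q[3],q[0]]);d=np.array([tx-p[0],ty-p[1],(tz-p[2]) if tz else 0])
    print("t",s['clock'],"p",p,"F",np.array(s['wrist_force']),"gap",s['finger_gap'],"j",np.array(s['joint_pos']))
    xa=r.apply([1,0,0]);print("zaxis",r.apply([0,0,1]),"x ang",np.degrees(np.arctan2(xa[1],xa[0])),"delta tool/50mm",r.inv().apply(d)/.05)
E
python3 -c "
from h import *
go(.4537,-.1762,.15)"
```

```text
clock: 1.3
tcp_pos: [0.4541, -0.1751, 0.231]
orientation: [0.0, 0.851, -0.526, -0.0]
wrist_force: [0.9, -0.2, -0.0]
finger_gap: -0.0003
clock: 1.8
tcp_pos: [0.4537, -0.1764, 0.231]
orientation: [0.0, 0.735, -0.679, -0.0]
wrist_force: [-0.2, -0.4, 0.2]
finger_gap: 0.0003
t 1.8 p [ 0.4537 -0.1764  0.231 ] F [-0.2168 -0.3635  0.2163] gap 0.00028987554701626544 j [-0.5358  0.1431 -0.1735  1.2547 -0.0001  2.5265]
zaxis [-0.0005  0.0002 -1.    ] x ang -85.4565464819829 delta tool/50mm [-0.0032 -0.001   1.6209]
```

```bash
python3 -m inch '[[0,0,0,0,0,0.7,1],[0,0,0,0,0,0.7,1],[0,0,0,0,0,0.4,1],[0,0,0,0,0,0.3,1],[0,0,0,0,0,0.1,1],[0,0,0,0,0,0,1],[0,0,0,0,0,0,1]]'
python3 - <<'E'
from h import *
go(.4537,-.1762,.11)
im=env.read_camera("side");cv2.imwrite("pics/s1.png",cv2.resize(im[90:240,280:480,::-1],None,fx=3.6,fy=3.6,interpolation=cv2.INTER_CUBIC))
E
```

```text
clock: 2.5
tcp_pos: [0.4544, -0.1769, 0.1221]
orientation: [-0.0, 0.734, -0.679, 0.001]
wrist_force: [0.0, -0.7, 0.4]
finger_gap: 0.0002
t 2.5 p [ 0.4544 -0.1769  0.1221] F [ 0.0344 -0.6512  0.4054] gap 0.00019655055924256185 j [-0.536   0.2085 -0.371   0.9901 -0.0001  2.5287]
zaxis [ 0.0011 -0.0007 -1.    ] x ang -85.59367557694607 delta tool/50mm [-0.0142  0.0126  0.2416]
```

View pics/s1.png

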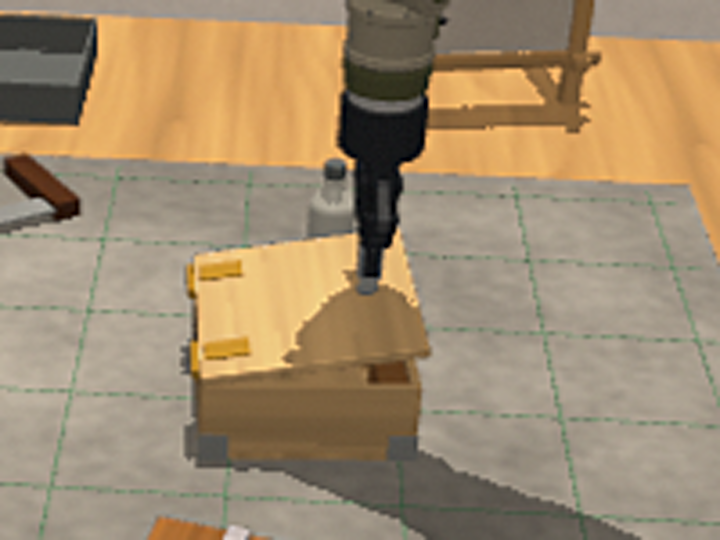

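The closed tip is right over the pad, at about (367,285) in the crop. I'll press slowly.

```bash
python3 -m inch '[[0,0,0,0,0.01,0.04,1],[0,0,0,0,0.01,0.04,1],[0,0,0,0,0.01,0.03,1],[0,0,0,0,0,0.03,1],[0,0,0,0,0,0.03,1],[0,0,0,0,0,0,1]]'
python3 -m inch '[[0,0,0,0,0.01,0.03,1],[0,0,0,0,0,0.03,1],[0,0,0,0,0,0.03,1],[0,0,0,0,0,0.03,1],[0,0,0,0,0,0.02,1],[0,0,0,0,0,0,1]]'
```

```text
clock: 3.15
tcp_pos: [0.4522, -0.1765, 0.1125]
orientation: [0.0, 0.734, -0.68, -0.0]
wrist_force: [1.1, 0.0, 0.7]
finger_gap: -0.0
clock: 3.75
tcp_pos: [0.4518, -0.1766, 0.1057]
orientation: [0.0, 0.734, -0.68, -0.0]
wrist_force: [-0.7, -1.0, 0.5]
finger_gap: -0.0001
```

```bash
f(){ grep -E "tcp_pos|wrist" | tr '\n' ' '; echo; }
python3 -m inch '[[0,0,0,0,0,0.01,1],[0,0,0,0,0,0.01,1]]'|f
python3 -m inch '[[0,0,0,0,0,0.01,1],[0,0,0,0,0,0,1]]'|f
python3 -m inch '[[0,0,0,0,0,0.01,1],[0,0,0,0,0,0,1]]'|f
python3 -m inch '[[0,0,0,0,0,0.01,1],[0,0,0,0,0,0,1]]'|f
```

```text
tcp_pos: [0.4519, -0.1766, 0.1052] wrist_force: [-1.6, 1.0, 6.3] 
tcp_pos: [0.4519, -0.1767, 0.1051] wrist_force: [-2.7, 0.9, 7.2] 
tcp_pos: [0.4519, -0.1767, 0.1048] wrist_force: [-3.4, 0.6, 8.7] 
tcp_pos: [0.4518, -0.1767, 0.1045] wrist_force: [-3.6, 1.0, 10.6]
```

```bash
f(){ grep -E "tcp_pos|wrist" | tr '\n' ' '; echo; }
python3 -m inch '[[0,0,0,0,0,0.01,1],[0,0,0,0,0,0,1]]'|f
python3 -m inch '[[0,0,0,0,0,0.01,1],[0,0,0,0,0,0,1]]'|f
```

```text
tcp_pos: [0.4517, -0.1767, 0.104] wrist_force: [-3.9, 2.0, 10.9] 
tcp_pos: [0.4517, -0.1767, 0.1036] wrist_force: [-4.6, 1.1, 12.0]
```

```bash
f(){ grep -E "tcp_pos|wrist" | tr '\n' ' '; echo; }
python3 -m inch '[[0,0,0,0,0.01,0.01,1],[0,0,0,0,0,0,1]]'|f
python3 -m inch '[[0,0,0,0,0.01,0.01,1],[0,0,0,0,0,0,1]]'|f
```

```text
tcp_pos: [0.4516, -0.1767, 0.1032] wrist_force: [-4.1, 2.1, 11.2] 
tcp_pos: [0.4515, -0.1767, 0.1029] wrist_force: [-2.9, 2.0, 11.8]
```

```bash
f(){ grep -E "tcp_pos|wrist" | tr '\n' ' '; echo; }
python3 -m inch '[[0,0,0,0,0.01,0.01,1],[0,0,0,0,0,0,1]]'|f
python3 -m inch '[[0,0,0,0,0.01,0.01,1],[0,0,0,0,0,0,1]]'|f
```

```text
tcp_pos: [0.4514, -0.1767, 0.1024] wrist_force: [-2.2, 3.0, 11.3] 
tcp_pos: [0.4513, -0.1768, 0.1021] wrist_force: [0.2, 3.7, 12.1]
```

```bash
f(){ grep -E "tcp_pos|wrist" | tr '\n' ' '; echo; }
python3 -m inch '[[0,0,0,0,0,0.01,1],[0,0,0,0,0,0,1]]'|f
python3 -m inch '[[0,0,0,0,0,0.01,1],[0,0,0,0,0,0,1]]'|f
```

```text
tcp_pos: [0.4512, -0.1768, 0.1016] wrist_force: [-0.9, 3.2, 12.2] 
tcp_pos: [0.4512, -0.1768, 0.1011] wrist_force: [-1.1, 3.2, 12.7]
```

```bash
f(){ grep -E "tcp_pos|wrist" | tr '\n' ' '; echo; }
python3 -m inch '[[0,0,0,0,0.01,0.01,1],[0,0,0,0,0,0,1]]'|f
python3 -m inch '[[0,0,0,0,0.01,0.01,1],[0,0,0,0,0,0,1]]'|f
```

```text
tcp_pos: [0.4511, -0.1768, 0.1007] wrist_force: [-0.3, 3.4, 13.2] 
tcp_pos: [0.451, -0.1768, 0.1004] wrist_force: [0.7, 5.0, 13.8]
```

```bash
f(){ grep -E "tcp_pos|wrist" | tr '\n' ' '; echo; }
python3 -m inch '[[0,0,0,0,0,0.01,1],[0,0,0,0,0,0,1]]'|f
python3 -m inch '[[0,0,0,0,0,0.01,1],[0,0,0,0,0,0,1]]'|f
```

```text
tcp_pos: [0.4509, -0.1768, 0.0997] wrist_force: [1.6, 4.0, 10.7] 
tcp_pos: [0.4507, -0.1768, 0.0988] wrist_force: [1.7, 3.4, 7.5]
```

It gave way at about 13.8 N, so the catch is stiff. I'll follow it down to shut.

```bash
f(){ grep -E "tcp_pos|wrist" | tr '\n' ' '; echo; }
python3 -m inch '[[0,0,0,0,0,0.01,1],[0,0,0,0,0,0.01,1],[0,0,0,0,0,0,1]]'|f
python3 -m inch '[[0,0,0,0,0,0.01,1],[0,0,0,0,0,0.01,1],[0,0,0,0,0,0,1]]'|f
python3 -m inch '[[0,0,0,0,0,0.01,1],[0,0,0,0,0,0.01,1],[0,0,0,0,0,0,1]]'|f
```

```text
tcp_pos: [0.4489, -0.1769, 0.0963] wrist_force: [-0.6, 0.5, 0.4] 
tcp_pos: [0.4485, -0.1767, 0.0949] wrist_force: [-0.8, 0.1, -0.8] 
tcp_pos: [0.4488, -0.1768, 0.0942] wrist_force: [0.1, -0.7, -0.0]
```

```bash
f(){ grep -E "tcp_pos|wrist" | tr '\n' ' '; echo; }
python3 -m inch '[[0,0,0,0,0,0.01,1],[0,0,0,0,0,0.01,1],[0,0,0,0,0,0,1]]'|f
python3 -m inch '[[0,0,0,0,0,0.01,1],[0,0,0,0,0,0.01,1],[0,0,0,0,0,0,1]]'|f
```

```text
tcp_pos: [0.4488, -0.1768, 0.0932] wrist_force: [0.2, -0.3, 0.2] 
tcp_pos: [0.4488, -0.1768, 0.0922] wrist_force: [-0.1, -0.5, -1.3]
```

```bash
python3 -m inch '[[0,0,0,0,0,-0.3,1],[0,0,0,0,0,-0.7,1],[0,0,0,0,0,-0.8,1],[0,0,0,0,0,0,1]]'
python3 - <<'E'
from h import *
go(.5459,.0751)
for n in ("side","top"):
  im=env.read_camera(n);cv2.imwrite(f"pics/{n}2.png",im[:,:,::-1])
E
```

```text
clock: 8.85
tcp_pos: [0.4517, -0.1785, 0.1875]
orientation: [-0.001, 0.734, -0.68, 0.005]
wrist_force: [1.3, -0.4, 0.2]
finger_gap: 0.0003
t 8.85 p [ 0.4517 -0.1785  0.1875] F [ 1.3444 -0.3947  0.1898] gap 0.00034891988528917996 j [-0.5417  0.1526 -0.2707  1.1383 -0.0001  2.5234]
zaxis [ 0.0079 -0.0048 -1.    ] x ang -85.62033743930778 delta tool/50mm [-4.9131 -2.2651 -0.0096]
```

View pics/side2.png

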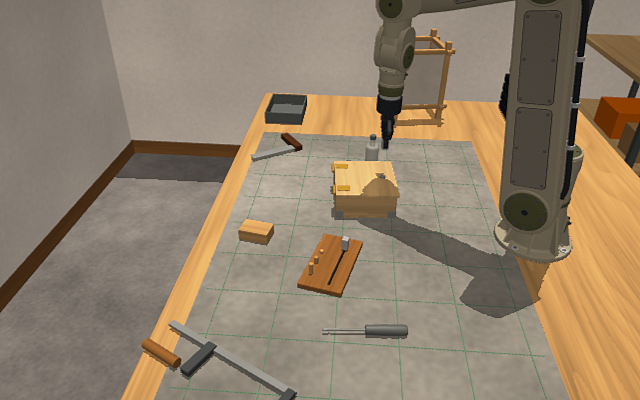

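The lid is shut and flush, with no gap along its front at (365,195). I move to the board at z≈0.19 and turn the tool.

```bash
python3 -m inch '[[0,0,0,-0.41,-0.189,0,1],[0,0,0,-0.41,-0.189,0,1],[0,0,0,-0.41,-0.189,0,1],[0,0,0,-0.41,-0.189,0,1],[0,0,0,-0.41,-0.189,0,1],[0,0,0,-0.41,-0.189,0,1],[0,0,0,-0.41,-0.189,0,1],[0,0,0,-0.41,-0.189,0,1],[0,0,0,-0.41,-0.189,0,1],[0,0,0,-0.41,-0.189,0,1],[0,0,0,-0.41,-0.189,0,1],[0,0,0,-0.41,-0.189,0,1]]'
python3 -m inch '[[0,0,-1,0,0,0,1],[0,0,-1,0,0,0,1],[0,0,-1,0,0,0,1],[0,0,-1,0,0,0,1],[0,0,-1,0,0,0,1],[0,0,-1,0,0,0,1],[0,0,-1,0,0,0,1],[0,0,-1,0,0,0,1],[0,0,-1,0,0,0,1],[0,0,0,0,0,0,1],[0,0,0,0,0,0,1]]'
python3 -c "
from h import *
go(.5459,.0751,.032)"
```

```text
clock: 10.15
tcp_pos: [0.5424, 0.078, 0.1804]
orientation: [0.001, 0.734, -0.68, -0.001]
wrist_force: [0.9, -1.1, -0.2]
finger_gap: -0.0002
clock: 11.25
tcp_pos: [0.5425, 0.0771, 0.1811]
orientation: [0.0, 0.993, -0.12, -0.001]
wrist_force: [0.3, -0.1, -0.2]
finger_gap: -0.0001
t 11.25 p [0.5425 0.0771 0.1811] F [ 0.2574 -0.0609 -0.1926] gap -0.00011784763462245677 j [-0.0053  0.2824 -0.1205  1.17   -0.0001  1.8066]
zaxis [-0.002  -0.0001 -1.    ] x ang -13.814912595594873 delta tool/50mm [0.0812 0.0209 2.9817]
```

```bash
python3 -m inch '[[0,0,0,0.08,0.03,0.6,1],[0,0,0,0,0,0.8,1],[0,0,0,0,0,0.8,1],[0,0,0,0,0,0.5,1],[0,0,0,0,0,0.2,1],[0,0,0,0,0,0,1],[0,0,0,0,0,0,1]]'
python3 - <<'E'
from h import *
go(.5713+.235*.044,.1801+.972*.044)
im=env.read_camera("side");cv2.imwrite("pics/s3.png",cv2.resize(im[180:320,270:430,::-1],None,fx=4,fy=4,interpolation=cv2.INTER_CUBIC))
E
```

```text
clock: 11.95
tcp_pos: [0.5476, 0.0747, 0.0383]
orientation: [-0.0, 0.993, -0.119, 0.001]
wrist_force: [0.1, -0.4, 0.4]
finger_gap: 0.0003
t 11.95 p [0.5476 0.0747 0.0383] F [ 0.0585 -0.4211  0.3792] gap 0.0003375486320499711 j [-0.0096  0.4035 -0.3248  0.841  -0.0001  1.7998]
zaxis [ 0.0015 -0.0001 -1.    ] x ang -13.673026686227908 delta tool/50mm [-0.0389 -3.0404  0.0007]
```

View pics/s3.png

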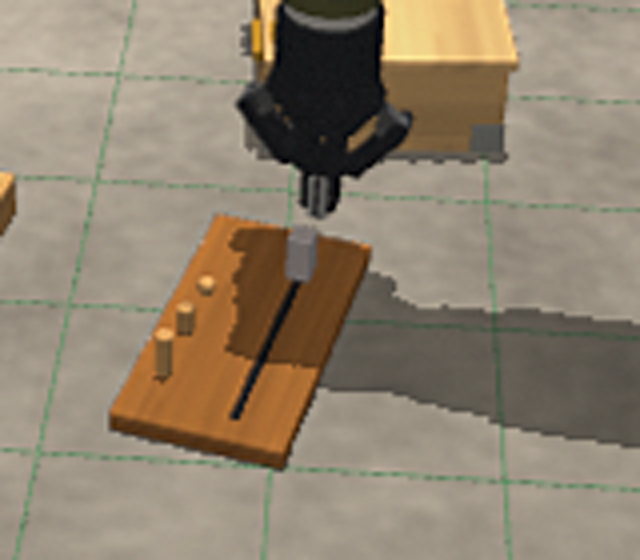

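The fingers stand behind the tab, at about (300,250) in the crop. I push toward +y.

```bash
python3 -m inch '[[0,0,0,-0.02,-0.2,0,1],[0,0,0,0,-0.2,0,1],[0,0,0,0,-0.2,0,1],[0,0,0,0,-0.2,0,1],[0,0,0,0,-0.2,0,1],[0,0,0,-0.02,-0.2,0,1],[0,0,0,0,-0.2,0,1],[0,0,0,0,-0.2,0,1],[0,0,0,0,-0.2,0,1],[0,0,0,0,-0.2,0,1],[0,0,0,0,-0.2,0,1],[0,0,0,0,-0.2,0,1]]'
python3 - <<'E'
from h import *
go(.5713+.235*.044,.1801+.972*.044)
im=env.read_camera("side");cv2.imwrite("pics/s4.png",cv2.resize(im[180:320,270:430,::-1],None,fx=4,fy=4,interpolation=cv2.INTER_CUBIC))
E
```

```text
clock: 13.2
tcp_pos: [0.5732, 0.1925, 0.0372]
orientation: [0.0, 0.993, -0.119, -0.0]
wrist_force: [0.4, -2.2, 1.6]
finger_gap: -0.0001
t 13.2 p [0.5732 0.1925 0.0372] F [ 0.4236 -2.2294  1.6144] gap -0.00011488043681123978 j [ 0.1914  0.4919 -0.1826  0.8964 -0.0002  2.0001]
zaxis [-0.     -0.0002 -1.    ] x ang -13.62944635985324 delta tool/50mm [ 0.0206 -0.629  -0.0001]
```

View pics/s4.png

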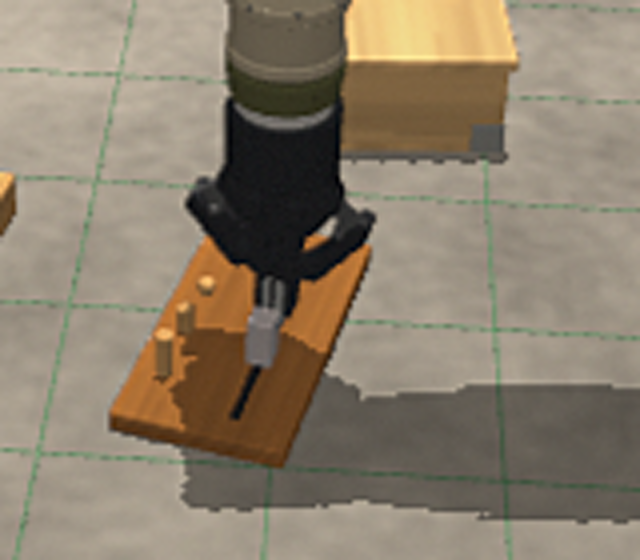

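```bash
python3 -m inch '[[0,0,0,0.01,-0.15,0,1],[0,0,0,0.01,-0.15,0,1],[0,0,0,0,-0.12,0,1],[0,0,0,0,-0.1,0,1],[0,0,0,0,-0.08,0,1],[0,0,0,0,-0.03,0,1],[0,0,0,0,0,0,1],[0,0,0,0,0.2,0,1],[0,0,0,0,0.4,0,1],[0,0,0,0,0.4,0,1],[0,0,0,0,0,-0.3,1],[0,0,0,0,0,-0.8,1]]'
python3 -m inch '[[0,0,0,0,0.5,-0.8,1],[0,0,0,0,0.8,-0.5,1],[0,0,0,0,0.8,0,1],[0,0,0,0,0,0,1],[0,0,0,0,0,0,1]]'
python3 - <<'E'
from h import *
for n in("top","side"):
  im=env.read_camera(n)[:,:,::-1];cv2.imwrite(f"pics/{n}5.png",im)
  if n=="top":
    h=cv2.cvtColor(im[180:255,200:310].copy(),cv2.COLOR_BGR2HSV);m=((h[...,1]<70)&(h[...,2]>120)).astype(np.uint8)
    k,l,st,ce=cv2.connectedComponentsWithStats(m)
    o=np.array([.5713,.1801]);y=np.array([.2354,.9719])
    for i in range(1,k):
      if st[i,4]>15:
        c=ce[i]+[200,180];p=onz("top",c,.0525);print(c,st[i,4],p,"value",(p[:2]-o)@y+.075)
E
```

```text
clock: 14.45
tcp_pos: [0.567, 0.1717, 0.0895]
orientation: [0.001, 0.993, -0.12, -0.003]
wrist_force: [0.1, 0.1, -0.2]
finger_gap: -0.0003
clock: 14.95
tcp_pos: [0.5452, 0.0704, 0.1578]
orientation: [-0.0, 0.993, -0.12, 0.001]
wrist_force: [-0.0, 0.1, 0.5]
finger_gap: 0.0001
[288.037  189.4348] 460 [0.664  0.0797 0.0525] value -0.0007267471004044207
[204.2209 210.816 ] 163 [0.6112 0.2971 0.0525] value 0.1981120911951303
[230.0743 235.879 ] 471 [0.5455 0.2301 0.0525] value 0.11755564781253043
[261.9204 236.0898] 1458 [0.5437 0.1481 0.0525] value 0.037397782102595145
[292.5512 235.4447] 488 [0.5443 0.069  0.0525] value -0.03934029624141541
[308.2264 244.4906] 53 [0.5204 0.0287 0.0525] value -0.08408460973913275
[205.8732 250.9296] 71 [0.5078 0.2921 0.0525] value 0.1689288518670388
```

View pics/top5.png

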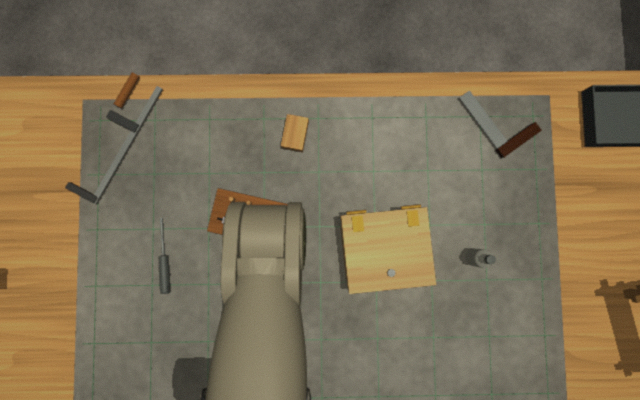

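View pics/side5.png

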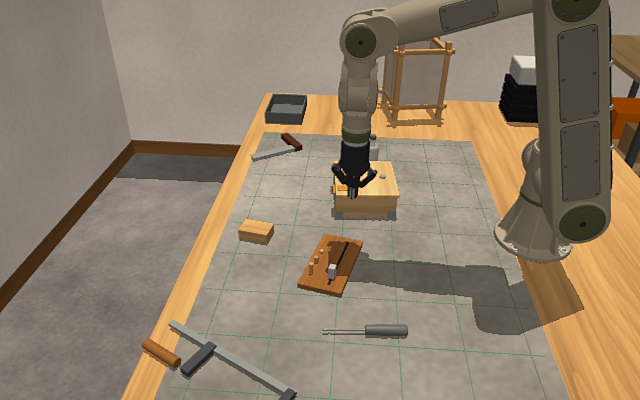

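The arm hides the tab in the top view, so I move aside, high over the case, and measure again.

```bash
python3 -m inch '[[0,0,0,0,0,-0.6,1],[0,0,0,0,0,-0.6,1],[0,0,0,0,0.8,0,1],[0,0,0,0,0.8,0,1],[0,0,0,0,0.8,0,1],[0,0,0,0,0.8,0,1],[0,0,0,0,0.8,0,1],[0,0,0,0,0.6,0,1],[0,0,0,0,0,0,1],[0,0,0,0,0,0,1]]'
python3 - <<'E'
from h import *
for n in("top","side"):
  im=env.read_camera(n)[:,:,::-1];cv2.imwrite(f"pics/{n}6.png",im)
  x0,y0,x1,y1=(205,185,300,250) if n=="top" else (320,255,345,285)
  h=cv2.cvtColor(im[y0:y1,x0:x1].copy(),cv2.COLOR_BGR2HSV);m=((h[...,1]<70)&(h[...,2]>110 if n=="top" else (h[...,1]<50)&(h[...,2]>150))).astype(np.uint8)
  k,l,st,ce=cv2.connectedComponentsWithStats(m)
  o=np.array([.5713,.1801]);y=np.array([.2354,.9719]);x=np.array([.9719,-.2354])
  for i in range(1,k):
      if st[i,4]>15:
        c=ce[i]+[x0,y0];p=onz(n,c,.0525);print(n,c,st[i,4],p,"slot off",(p[:2]-o)@x,"value",(p[:2]-o)@y+.075)
t=cv2.imread("pics/top6.png");cv2.imwrite("pics/t6.png",cv2.resize(t[170:300,200:440],None,fx=3.3,fy=3.3,interpolation=cv2.INTER_CUBIC))
s=cv2.imread("pics/side6.png");cv2.imwrite("pics/s6.png",cv2.resize(s[140:300,290:410],None,fx=3.6,fy=3.6,interpolation=cv2.INTER_CUBIC))
E
```

```text
clock: 16.05
tcp_pos: [0.491, -0.1515, 0.2168]
orientation: [-0.0, 0.993, -0.119, -0.0]
wrist_force: [-0.2, 0.4, -0.5]
finger_gap: 0.0
top [245.8105 212.1545] 2084 [0.6062 0.1896 0.0525] slot off 0.03169856400652231 value 0.09245208644194661
top [296.4675 237.0592] 169 [0.54   0.0589 0.0525] slot off -0.0019338469790377809 value -0.050152489455708535
top [225.8889 220.2593] 54 [0.5859 0.2411 0.0525] slot off -0.00014100751288827033 value 0.1376805640744076
side [331.9286 266.0714] 28 [0.588  0.2436 0.0525] slot off 0.0012764087940979 value 0.14066896565256537
```

View pics/t6.png

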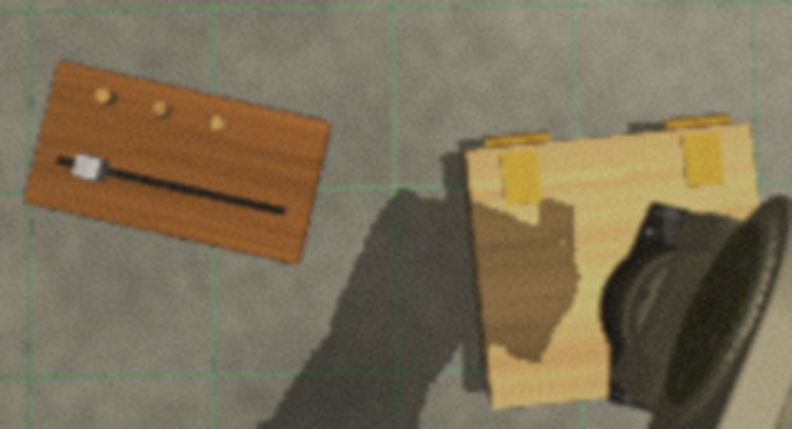

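View pics/s6.png

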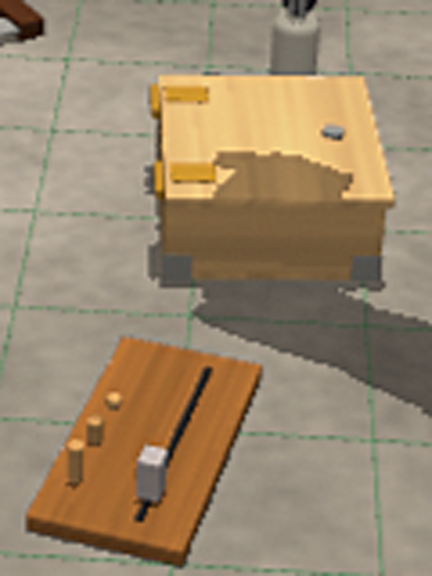

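The tab reads 0.138 from the top view and 0.141 from the side view, level with the tall post. The lid is flush and the arm is clear at z = 0.217, so I hand in.

```bash
python3 -c "
from workcell import env
env.hand_in()"
```

```text
the job is handed in; nothing more can be done
```

I pressed the lid shut and recorded the catch as **too stiff**: the tab is level with the tall post, and the job is handed in.

- **Catch:** pressing in roughly 0.5 mm steps, the downward force at the pad climbed to about 13.8 N and then fell off sharply at the click. The highest total wrist force I read was about 14.7 N, against the 22 N limit. I took readings only at the end of each small step, so the true peak may be slightly higher.
- **Lid:** it looks flush and shut in the side view. I judged it by eye and did not measure the angle after the click.
- **Tab:** it reads 0.138 m from the top camera and 0.141 m from the side camera; the tall post is at 0.14 m.
- **Other things:** the offcut, driver and glue bottle look unmoved in the pictures, though I did not measure their positions again. The arm ended clear of everything at z = 0.217 m, at about 16 s.

The first look at the tab after the push failed because the arm blocked the top view, so I moved the arm aside and measured again. No other check disagreed.

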